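# Shut and lock the feeding hatch of a breeder box

## Robot

A 6-joint arm with a two-finger parallel gripper is mounted at the origin on the work surface. World frame = base frame: x ahead of the robot, y to its left, z up, the work surface at z = 0. Lengths are in mm, angles in degrees, forces in N, time in s.
With the tool pointing down it reaches from about 350 to 925 mm from the base axis. Payload 6.4 kg.
Tool frame: the origin (TCP) lies midway between the tips of the shut fingers; the grasp point (between the pads) lies r.hold_point_z behind it (r.hold_point_z is the distance from the TCP to the grasp point, in mm); z points along the fingers, y is the line along which they close (so a half turn about z gives the same grasp; the last joint's range is limited). The gripper opens to 94 mm and grips with 3 to 60 N. Pads are 16 mm wide; open, the fingers measure 119 mm over their backs; the gripper's body (75 mm by 177 mm) begins 78 mm behind the grasp point.
Start: joints at [54.826, 14.043, 89.255, -0, 76.702, -9.975], TCP at [276.742, 588.156, 168.055] pointing down, gripper open.
Joint ranges: [-179.41, 179.41], [-58.25, 129.5], [7.25, 145.43], [-54.29, 234.29], [11.92, 165.04], [-157.13, 157.13]. Speed limits (degrees/s): [147.25, 147.25, 180, 180, 180, 180].

## Interface

Orientations are given as [roll, pitch, yaw] about the fixed x, y, z axes, in that order (R = Rz(yaw) Ry(pitch) Rx(roll)).
In Python, from bench import observe, cams, r gives the robot as it stands. The module is installed in compiled form; this text tells all that it offers.
- The arm moves only by the tool drive_tool, never from a script. Its argument "moves" is a list of rows, each a list of 6 numbers: the shift along the tool's x, y, z in cm, then the turn, a rotation vector about the tool's x, y, z in degrees. A call has exactly 8 rows; each row shifts and turns the commanded pose from where the row before left it, along the tool's axes as they then stand; what a row does not reach is not made up. A row lasts 1/10 s, in which the tool goes at most 50 mm and 8.59 degrees, less where a joint would pass 70% of its speed; a pose out of reach is approached as far as the arm can. A call with a gripper value outside its range is refused whole. "fingers" is the finger opening in cm, from 0 to 9.4, set as the call begins (left out, the last holds). The fingers move at their own pace and stop on an object; "grip_force" is the grip in N (left out, the last holds). Time passes only in rows, so rows that do not move let the fingers close, or fill a call up. It gives the time, the measured TCP pose, the force, the opening and the grip force at its end, in the units of the state.
- observe(): the state, without advancing time (a new reading comes with each control period).
- cams.get_image(name): name is "side" or "top"; returns a dict with "color" (480x640x3 uint8, red, green, blue), "mtx" (3x3 intrinsics, pixels), "rvec" (rotation vector, rad) and "tvec" (3), from world to camera coordinates, as OpenCV has them. Camera axes: x right, y down, z forward; pixel columns grow to the right and rows downward; lengths in mm; the calibration is good to about 2 mm. A picture is of the moment at which its call begins. There is no depth.
- r.hand_in(): hands the job in; it is judged then, once.
The state is a dict: "clock": time; "joint_positions": joint angles; "joint_velocities": joint speeds; "joint_torque": joint torques, N m; "eef_pos": TCP position; "eef_rot": TCP orientation; "force": force on the tool from outside, world axes, zero at the start; "moment": the same for the moment, N m; "grip_width": opening from 0.0 (shut) to 1.0 (fully open); "finger_force": force on a finger pad.
Only numpy, scipy, OpenCV 4.12 (cv2) and the standard library are available. Lean on these libraries where they do the work, as an engineer would, in place of code of your own. Each camera call takes 0.05 s, during which the arm holds its last target. There are 200 camera calls.

## Task

With the fingertips only, push the upright tab of the sliding hatch on the breeder box lid until the hatch is fully shut, then tighten the two-winged thumbscrew that locks it: stroke its wings round clockwise (seen from above), again and again, gently, until it comes up against its stop. Do not pinch or lift anything, leave the hatch shut, and leave the other things on the lid and shelf where they are.

Things in the scene. Friction and masses are not known exactly. Their poses are not given: they have to be found in the camera images.
- breeder_box: All sizes here are in mm. Clear acrylic breeder box with a flat clear lid, fixed to the shelf, 150 (its x) by 270 (its y), top of the lid 110 above the shelf; origin at the centre of its underside, z up. The hatch lies toward the -y end of the lid and the thumbscrew toward the +y end, both on the centre line x = 0. White guide strips 6 high run along y at box x = +-36.
- hatch_tab (a point): Centre of the upright tab of the grey plastic sliding hatch: 44 wide (box x), 8 thick (box y), its top 25.5 above the lid and 12 above this point. The hatch plate is 4.5 high above the lid and runs from the tab toward the thumbscrew; its forked end slips under the thumbscrew. Pushing the tab from its outer (-y) side toward box +y shuts the hatch.
- hatch (a joint): Slide of the hatch along box +y, in m: 0 fully open, 0.060 fully shut against its stop. Light friction of about 1 to 2 N; stays where it is left. Shut, the tab stands 85 from the thumbscrew's axis.
- thumbscrew_top (a point): Point on the vertical axis of the black plastic two-winged thumbscrew, level with the top of the wings, 36 above the lid. Hub radius 9 (13 for the collar, which ends 9 above the lid). The two flat wings stand opposite each other, upright, 6 thick, reaching 38 from the axis, from 14 to 37 above the lid (top edge rounded).
- thumbscrew (a joint): Turn of the thumbscrew in rad, growing clockwise seen from above; at 0 the wings lie along box x, so the wings' direction is the box's x axis turned clockwise by this value. 9.0 is fully tight, a stop on a rubber washer that gives about 0.1 rad at a 20 N push. Starts 3.5 to 6.5 rad short, turns with light friction (about 0.03 N m), stays where it is left, and does not sink as it turns.
- lift_tube_top (a point): Centre of the top of the rigid upright grey air-lift tube, 16 in diameter, which stands 50 from the thumbscrew's axis on its box +x side and rises 52 above the lid, 15 higher than the wings; closed fingers of usual size cannot pass between it and the hub, so the wings are stroked over the rest of the circle.
- dosing_cup: Loose white cup on the lid, near box x -54, y 112, 26 across, 22 high; origin at its underside. A bystander: leave it alone.
- vial: Loose glass vial with a black cap on the lid, near box x 58, y -65, 22 across, 40 high; origin at its underside. A bystander: leave it alone.
- pellet_tub: Loose closed orange pellet tub on the shelf, 84 across, 95 high; origin at its underside. A bystander: leave it alone.
- feeding_ring: Loose grey plastic feeding ring lying on the shelf, 80 across, 9 high; origin at its underside. A bystander: leave it alone.
- spatula: Loose short steel spatula lying on the shelf, 160 long; origin at its underside. A bystander: leave it alone.
- magnet_scraper: Loose black magnet scraper on the shelf, 75 by 45, 32 high; origin at its underside. A bystander: leave it alone.

How it is judged (in metres and radians):
On the way, in this order (a step that is already met when the one before it is completed fails the run):
1. the hatch is pushed fully shut (within 4 mm) (value of joint hatch above 0.056 m), for 0.2 s.
2. the thumbscrew is turned clockwise to its stop (within 0.2 rad) (value of joint thumbscrew above 8.8 rad and value of joint hatch above 0.056 m), for 0.2 s.
At the end, for the whole second after the job is handed in: The hatch is shut to within 4 mm of its stop, the thumbscrew is within 0.2 rad of its stop and still, and the six loose things are upright and within 20 mm of where they were (all of step 2 and velocity of joint thumbscrew between -0.1 and 0.1 rad/s and distance of each of dosing_cup, vial, pellet_tub, feeding_ring, spatula, magnet_scraper from where it was at the start of the episode below 0.02 m and angle between each of dosing_cup, vial, pellet_tub's own z axis and vertical below 0.3 rad); the robot touches nothing.
It fails at once if the thumbscrew is pinched or forced (over 35 N of finger contact) (contact force between the fingers and thumbscrew above 35 N).
It fails at once if the hatch is pinched or forced (over 35 N of finger contact) (contact force between the fingers and hatch above 35 N).
It fails at once if a loose thing is moved or lifted by more than 30 mm (distance of any of dosing_cup, vial, pellet_tub, feeding_ring, spatula, magnet_scraper from where it was at the start of the episode above 0.03 m).
It also fails if it takes over 64 s, if anything falls off the work surface, if the arm or the gripper's body presses on something with over 40 N, if the wrist force passes 120 N, or if a joint passes its speed limit or range.

## Working session

There is one attempt and no reset: what is moved stays moved. The work goes in short steps, Python scripts to look and compute and a tool call to move; the robot and the scene stay as the last step left them, time stands still between calls to the robot, and variables do not carry over. Pictures are saved under pics/ and viewed, at most 10 in all, crops included, and the job is handed in when it is done.

Besides the shell and the picture viewer there is one more tool, called after "Emit:" as a command line: name --pt "numbers of a row" for each row, then --argument value for the rest. drive_tool: Moves the arm, as the interface text tells. Its arguments: {"type":"object","properties":{"moves":{"type":"array"},"fingers":{"type":"number"},"grip_force":{"type":"number"}},"required":["moves"]}

```bash
mkdir -p pics
cat > h.py <<'E'
import numpy as np, cv2
from bench import observe, cams, r
def shot(n,f=None):
    d=cams.get_image(n)
    if f: cv2.imwrite('pics/'+f,d['color'][:,:,::-1])
    return d
def cast(d,u,v,z):
    R,_=cv2.Rodrigues(np.array(d['rvec'],float)); t=np.array(d['tvec'],float).ravel()
    k=R.T@np.linalg.inv(d['mtx'])@np.array([u,v,1.]); c=-R.T@t
    return c+k*(z-c[2])/k[2]
def proj(d,p):
    return cv2.projectPoints(np.array(p,float).reshape(-1,3),np.array(d['rvec'],float),np.array(d['tvec'],float),np.array(d['mtx'],float),None)[0].reshape(-1,2)
E
python3 - <<'E'
from h import *
for n in('top','side'):
    d=shot(n,n+'0.png'); R,_=cv2.Rodrigues(np.array(d['rvec'],float)); print(n,-R.T@np.array(d['tvec']).ravel(),R[2])
print(observe(), r.hold_point_z)
E
```

```text
top [ 455.44383072  -24.06251429 1340.99011522] [ 0.06839103  0.00119694 -0.99765787]
side [465.97646201 611.88971943 821.42622325] [ 0.04837966 -0.67599836 -0.73531329]
{'clock': 0.1, 'joint_positions': array([ 5.48248319e+01,  1.40761411e+01,  8.93176287e+01,  6.38736381e-04,
        7.67018607e+01, -9.97612211e+00]), 'joint_velocities': array([-0.09631249, -0.16862535, -0.05735315,  0.05786701,  0.04040927,
        0.12041018]), 'joint_torque': array([-8.33816939e-04, -4.16913915e+01, -3.15525556e+01,  6.85893791e-02,
        3.09180783e-02, -3.15583804e-05]), 'eef_pos': array([276.39780183, 587.64518119, 167.1027931 ]), 'eef_rot': array([-1.79905923e+02, -1.71787834e-02,  1.54800792e+02]), 'force': array([ 0.13459025, -0.27601361, -0.68625925]), 'moment': array([-0.03404304, -0.00142546, -0.00166476]), 'finger_force': 0.0, 'grip_width': 1.0007208711811293} 18.8
```

View pics/top0.png

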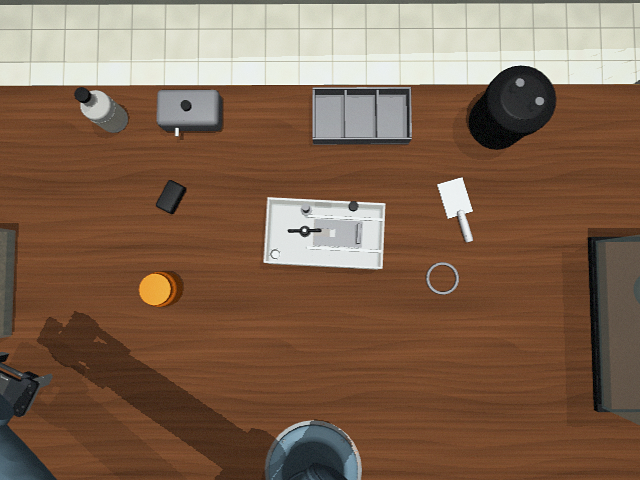

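View pics/side0.png

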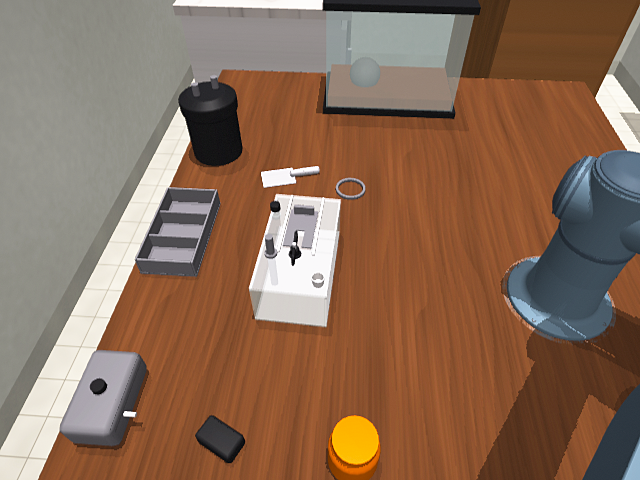

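The top view shows the box at (325,233): thumbscrew at (305,231) with its wings along the image horizontal, tab at (359,233), tube at (306,209), vial at (353,206), cup at (276,254). Box +y is image left, which is world +y. The side view agrees: screw at (295,253), tab at (304,210).

Run:
```python
from h import *
T=shot('top');S=shot('side')
a=cv2.resize(T['color'][190:275,255:395],(800,486),interpolation=cv2.INTER_CUBIC)
cv2.imwrite('pics/c1.png',a[:,:,::-1])
b=cv2.resize(S['color'][185:330,240:350],(455,600),interpolation=cv2.INTER_CUBIC)
cv2.imwrite('pics/c2.png',b[:,:,::-1])
g=T['color'].max(2).astype(int)
m=(g<70).astype(np.uint8); m[:190]=0;m[275:]=0;m[:,:255]=0;m[:,395:]=0
n,l,s,c=cv2.connectedComponentsWithStats(m)
for i in range(1,n):
    if s[i,4]>8: print(s[i],c[i],cast(T,*c[i],146)[:2])
for q in[(267,198),(385,203),(383,269),(264,263)]: print('corner',cast(T,*q,110)[:2])
print('tab',cast(T,359,233,135)[:2],cast(S,304,210,135)[:2])
print('ring',cast(T,443,278,9)[:2],'tub',cast(T,154,289,95)[:2])
```

```text
[349 201   9  10  40] [352.85  204.825] [618.68792974 -92.97652551]
[303 210   6   3   9] [305.66666667 210.88888889] [605.38180583  11.65998186]
[288 226  33  11 121] [304.0661157  230.61157025] [561.51845867  15.19932614]
corner [639.74752887 101.16331146]
corner [ 627.64564747 -168.5256381 ]
corner [ 477.03561106 -162.48543544]
corner [491.16991981 107.24783142]
tab [ 556.89165796 -106.94640638] [558.29892752 -91.4398851 ]
ring [ 456.50119474 -320.51626284] tub [432.62412661 360.34963044]
```

View pics/c1.png

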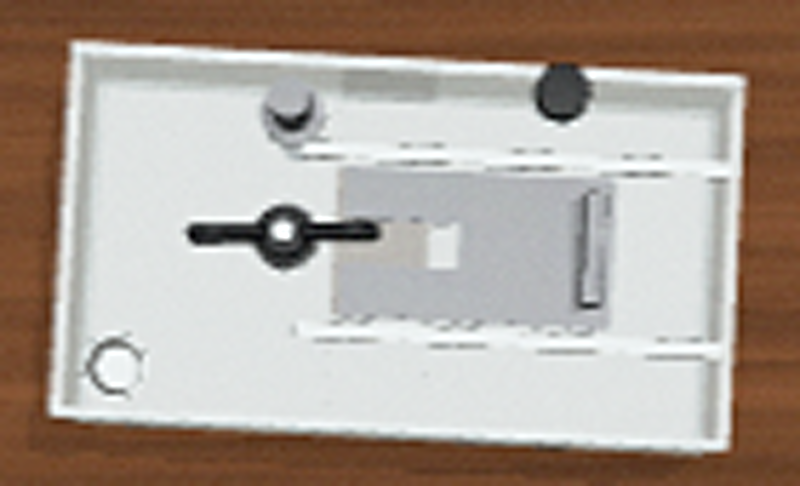

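View pics/c2.png

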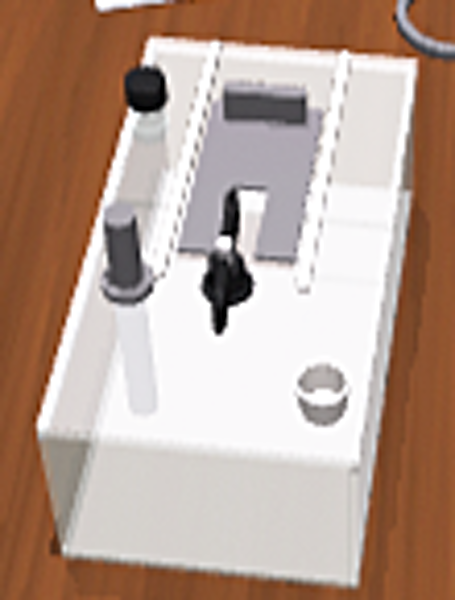

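The crops give the lid corners at c1 (72,43), (745,77), (728,452) and (50,416), so the box yaw is about -2.8° and its centre about (559,-31). The tab top is at c1 (596,250), about 37 mm from shut. The wings run along box y, so the screw is at about 4.7 rad and needs about 4.3 rad more.

```bash
cat > plan.py <<'E'
from h import *
C=np.array([558.9,-30.7]); A=np.radians(-2.8); X=np.array([np.cos(A),np.sin(A)]); Y=np.array([-X[1],X[0]])
def box(p): return np.array([(np.array(p[:2])-C)@X,(np.array(p[:2])-C)@Y])
def wld(bx,by): return C+bx*X+by*Y
def rows(wps,v=45,w=8,q=1):
    """wps: (boxx,boxy,z,yaw rel. box[,nrows]); prints rows (cm, deg) from the measured pose"""
    o=observe(); p=np.array(o['eef_pos'],float); yaw=float(o['eef_rot'][2]); out=[]
    for b in wps:
        t=np.r_[wld(b[0],b[1]),b[2]]; ty=yaw+((b[3]-2.8-yaw+180)%360-180)
        n=b[4] if len(b)>4 else int(max(1,np.ceil(np.linalg.norm(t-p)/v),np.ceil(abs(ty-yaw)/w)))
        p0,y0=p.copy(),yaw
        for k in range(1,n+1):
            d=p0+(t-p0)*k/n-p; c,s=np.cos(np.radians(yaw)),np.sin(np.radians(yaw))
            L=np.round(np.array([c*d[0]+s*d[1],s*d[0]-c*d[1],-d[2]])/10,q)
            dy=np.round(y0+(ty-y0)*k/n-yaw,1)
            p=p+10*np.array([c*L[0]+s*L[1],s*L[0]-c*L[1],-L[2]]); yaw+=dy
            out.append([*(L+0.),0,0,-dy+0.])
    while len(out)%8: out.append([0]*6)
    for i in range(0,len(out),8): print('['+','.join('['+','.join('%g'%x for x in q)+']' for q in out[i:i+8])+']')
E
python3 - <<'E'
from plan import *
o=observe();x,y=box(o['eef_pos'])
rows([(x,y,215,o['eef_rot'][2]+2.8),(0,-106,215,90),(0,-106,150,90)])
T=shot('top'); 
for q in[(358.5,233.7),(359.3,233.7)]: print(box(cast(T,*q,135.5)))
S=shot('side'); print(box(cast(S,240+264*110/455,185+86*145/600,135.5)),box(cast(T,304.5,230.3,146)))
E
```

```text
[[0,0,-2.4,0,0,0],[0,0,-2.4,0,0,0],[-3.1,-3,0,0,0,3.8],[-3.3,-2.8,0,0,0,3.7],[-3.5,-2.5,0,0,0,3.8],[-3.6,-2.3,0,0,0,3.7],[-3.8,-2.1,0,0,0,3.8],[-3.9,-1.8,0,0,0,3.7]]
[[-4,-1.6,0,0,0,3.8],[-4.1,-1.3,0,0,0,3.7],[-4.2,-1,0,0,0,3.8],[-4.2,-0.8,0,0,0,3.8],[-4.3,-0.5,0,0,0,3.7],[-4.3,-0.2,0,0,0,3.8],[-4.3,0.1,0,0,0,3.7],[-4.3,0.4,0,0,0,3.8]]
[[-4.3,0.7,0,0,0,3.7],[-4.2,0.9,0,0,0,3.8],[-4.1,1.2,0,0,0,3.7],[-4.1,1.5,0,0,0,3.8],[0,0,3.3,0,0,0],[0,0,3.2,0,0,0],[0,0,0,0,0,0],[0,0,0,0,0,0]]
[ 5.87176574e-02 -7.51740402e+01]
[  0.14208694 -76.95500813]
[  4.58416714 -73.07886037] [ 1.10852719 45.04816026]
```

Emit:
drive_tool --pt "0 0 -2.4 0 0 0" --pt "0 0 -2.4 0 0 0" --pt "-3.1 -3 0 0 0 3.8" --pt "-3.3 -2.8 0 0 0 3.7" --pt "-3.5 -2.5 0 0 0 3.8" --pt "-3.6 -2.3 0 0 0 3.7" --pt "-3.8 -2.1 0 0 0 3.8" --pt "-3.9 -1.8 0 0 0 3.7" --fingers 0 --grip_force 10

```text
clock: 1.1
eef_pos: [369.8, 345.3, 216.1]
eef_rot: [180.0, 0.0, 132.2]
force: [0.5, -0.4, 0.5]
grip_width: 0.356
finger_force: 0.0
```

Emit:
drive_tool --pt "-4 -1.6 0 0 0 3.8" --pt "-4.1 -1.3 0 0 0 3.7" --pt "-4.2 -1 0 0 0 3.8" --pt "-4.2 -0.8 0 0 0 3.8" --pt "-4.3 -0.5 0 0 0 3.7" --pt "-4.3 -0.2 0 0 0 3.8" --pt "-4.3 0.1 0 0 0 3.7" --pt "-4.3 0.4 0 0 0 3.8"

```text
clock: 1.9
eef_pos: [492.5, 23.1, 216.3]
eef_rot: [180.0, 0.0, 102.0]
force: [1.1, -0.1, 0.1]
grip_width: 0.002
finger_force: 0.0
```

Emit:
drive_tool --pt "-4.3 0.7 0 0 0 3.7" --pt "-4.2 0.9 0 0 0 3.8" --pt "-4.1 1.2 0 0 0 3.7" --pt "-4.1 1.5 0 0 0 3.8" --pt "0 0 3.3 0 0 0" --pt "0 0 3.2 0 0 0" --pt "0 0 0 0 0 0" --pt "0 0 0 0 0 0"

```text
clock: 2.7
eef_pos: [554.1, -136.3, 151.3]
eef_rot: [-180.0, -0.0, 87.2]
force: [0.3, -1.0, -0.1]
grip_width: 0.005
finger_force: 0.0
```

Run:
```python
from plan import *
o=observe();print(box(o['eef_pos']),o['eef_pos'],o['eef_rot'],o['grip_width'],o['force'])
rows([(0,-106,122,90),(0,-88,122,90,4),(0,-56,122,90,10),(0,-56,122,90,1)],v=20,q=2)
S=shot('side','s1.png')
cv2.imwrite('pics/s1c.png',cv2.resize(S['color'][130:300,210:400],(671,600),interpolation=cv2.INTER_CUBIC)[:,:,::-1])
```

```text
[   0.39389596 -105.72232273] [ 554.12891457 -136.31534652  151.2905782 ] [-1.79963276e+02 -1.51690768e-02  8.72119730e+01] 0.005268385162964714 [ 0.29938909 -0.95978567 -0.07686316]
[[-0.01,-0.02,1.46,0,0,0],[-0.02,-0.02,1.47,0,0,0],[0.45,0,0,0,0,0],[0.45,0,0,0,0,0],[0.45,0,0,0,0,0],[0.45,0,0,0,0,0],[0.32,0,0,0,0,0],[0.32,0,0,0,0,0]]
[[0.32,0,0,0,0,0],[0.32,0,0,0,0,0],[0.32,0,0,0,0,0],[0.32,0,0,0,0,0],[0.32,0,0,0,0,0],[0.32,0,0,0,0,0],[0.32,0,0,0,0,0],[0.32,0,0,0,0,0]]
[[0,0,0,0,0,0],[0,0,0,0,0,0],[0,0,0,0,0,0],[0,0,0,0,0,0],[0,0,0,0,0,0],[0,0,0,0,0,0],[0,0,0,0,0,0],[0,0,0,0,0,0]]
```

View pics/s1c.png

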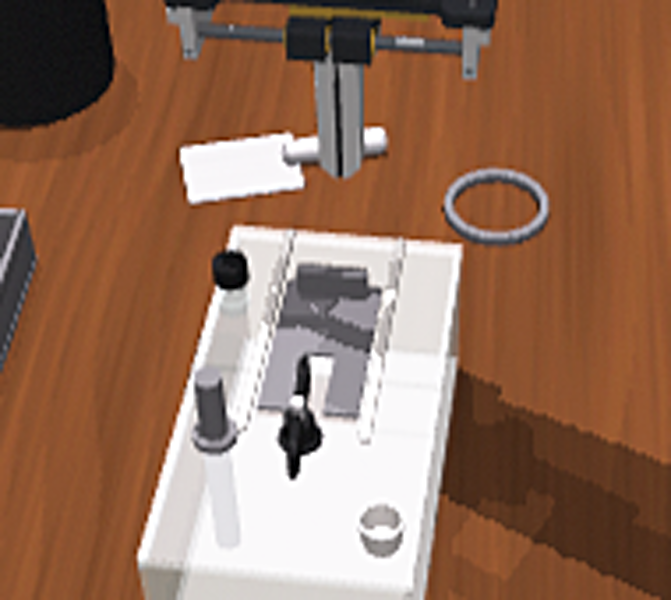

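The closed fingers, tips at crop (340,175), are lined up outside the tab at (333,280). Nothing is in the way, so I'm pushing now.

Emit:
drive_tool --pt "0 0 1.45 0 0 0" --pt "0 0 1.45 0 0 0" --pt "0.45 0 0 0 0 0" --pt "0.45 0 0 0 0 0" --pt "0.45 0 0 0 0 0" --pt "0.45 0 0 0 0 0" --pt "0.3 0 0 0 0 0" --pt "0.3 0 0 0 0 0"

```text
clock: 3.55
eef_pos: [555.6, -112.2, 122.4]
eef_rot: [180.0, 0.0, 87.2]
force: [0.6, -0.8, 0.3]
grip_width: 0.005
finger_force: 0.0
```

Emit:
drive_tool --pt "0.3 0 0 0 0 0" --pt "0.3 0 0 0 0 0" --pt "0.3 0 0 0 0 0" --pt "0.3 0 0 0 0 0" --pt "0.3 0 0 0 0 0" --pt "0.3 0 0 0 0 0" --pt "0.3 0 0 0 0 0" --pt "0.2 0 0 0 0 0"

```text
clock: 4.35
eef_pos: [556.6, -89.2, 122.1]
eef_rot: [180.0, 0.0, 87.2]
force: [0.5, 0.1, 0.1]
grip_width: 0.006
finger_force: 0.0
```

Emit:
drive_tool --pt "0.1 0 0 0 0 0" --pt "0.05 0 0 0 0 0" --pt "0.05 0 0 0 0 0" --pt "0.05 0 0 0 0 0" --pt "0 0 0 0 0 0" --pt "0 0 0 0 0 0" --pt "0 0 0 0 0 0" --pt "0 0 0 0 0 0"

```text
clock: 5.15
eef_pos: [556.7, -87.1, 122.1]
eef_rot: [-180.0, 0.0, 87.2]
force: [-0.6, -0.5, -0.2]
grip_width: 0.007
finger_force: 0.0
```

Emit:
drive_tool --pt "0.05 0 0 0 0 0" --pt "0.05 0 0 0 0 0" --pt "0.05 0 0 0 0 0" --pt "0.05 0 0 0 0 0" --pt "0.05 0 0 0 0 0" --pt "0 0 0 0 0 0" --pt "0 0 0 0 0 0" --pt "0 0 0 0 0 0"

```text
clock: 5.95
eef_pos: [556.8, -84.5, 122.0]
eef_rot: [-180.0, 0.0, 87.2]
force: [-0.7, 0.5, 0.7]
grip_width: 0.004
finger_force: 0.0
```

Run:
```python
from plan import *
o=observe();print(box(o['eef_pos']),o['force'])
S=shot('side','s2.png')
cv2.imwrite('pics/s2c.png',cv2.resize(S['color'][170:300,230:350],(554,600),interpolation=cv2.INTER_CUBIC)[:,:,::-1])
```

```text
[  0.51231867 -53.88712622] [-0.73368092  0.53213245  0.70933003]
```

View pics/s2c.png

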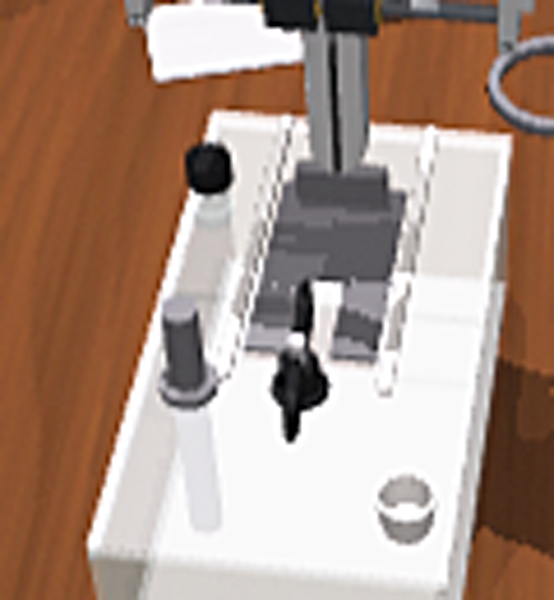

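Run:
```python
from plan import *
S=shot('side');T=shot('top')
for y in (-80,-70,-60,-50,-40,-30): print(y,proj(S,np.r_[wld(0,y+4),135.5])[0],proj(T,np.r_[wld(0,y),135.5])[0])
a=T['color']
cv2.imwrite('pics/t3.png',np.vstack([cv2.resize(a[200:270,290:390],(700,490),interpolation=cv2.INTER_CUBIC)])[:,:,::-1])
```

```text
-80 [306.11893009 205.0306044 ] [360.66244761 233.82714019]
-70 [305.4460543  208.21618753] [356.17936678 233.61804177]
-60 [304.76394792 211.44547082] [351.69662225 233.40895903]
-50 [304.07241972 214.71935971] [347.21421398 233.19989198]
-40 [303.37127311 218.03878483] [342.73214194 232.99084061]
-30 [302.66030602 221.40470286] [338.25040608 232.78180492]
```

View pics/t3.png

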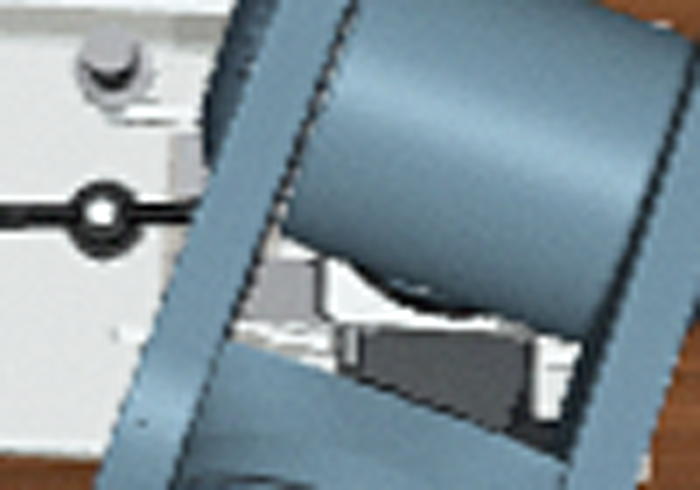

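Run:
```python
from plan import *
S=shot('side');T=shot('top');o=observe()
print(proj(S,[[554.1,-136.3,151.3],o['eef_pos']]),proj(T,[o['eef_pos']]),o['force'],o['moment'])
print(proj(S,np.r_[wld(0,45.3),146])[0],proj(T,np.r_[wld(0,45.3),146])[0])
for x,y in((-75,135),(75,135),(75,-135),(-75,-135)): print(proj(S,np.r_[wld(x,y),110])[0],proj(T,np.r_[wld(x,y),110])[0])
def crop(n,u0,v0,u1,v1,f):
    a=S['color'] if n=='s' else T['color']; s=600/(v1-v0)
    cv2.imwrite('pics/'+f,cv2.resize(a[v0:v1,u0:u1],None,fx=s,fy=s,interpolation=cv2.INTER_CUBIC)[:,:,::-1])
crop('s',280,180,345,260,'s3.png')
```

```text
[[307.71444489 190.43401007]
 [304.58491286 216.57241155]] [[348.68392849 233.55821277]] [ 0.4140001   0.46234776 -0.39539544] [-0.08120912  0.04556084 -0.03186391]
[297.05868989 243.32414386] [304.36165726 230.7937382 ]
[329.71416654 294.86424246] [263.75409774 263.25881115]
[251.65168581 287.20817036] [267.30229297 197.71402873]
[277.94046886 192.88898764] [385.29821652 203.18617873]
[342.76147906 198.11686894] [382.72904448 268.84182673]
```

View pics/s3.png

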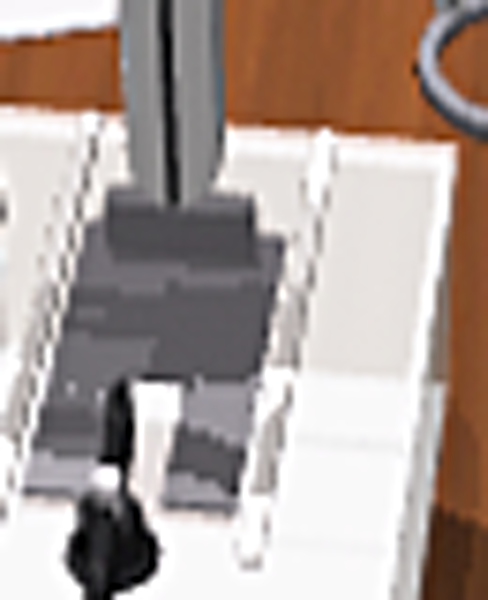

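Run:
```python
from plan import *
S=shot('side')
p=np.array([554.1,-136.3,151.3])
for d in((0,0,0),(0,0,30),(0,-30,0),(0,0,-9)): print(d,proj(S,p+d)[0])
T=shot('top')
t=np.array([276.7,588.1,168.]);a=np.radians(154.8-90);y=np.array([np.cos(a),np.sin(a),0])
for z in(0,19,30): print(z,proj(T,[t+47*y+[0,0,z],t-47*y+[0,0,z]]).round(1).tolist())
a=cv2.imread('pics/top0.png')[340:430,0:120]; cv2.imwrite('pics/t0c.png',cv2.resize(a,None,fx=6.6,fy=6.6,interpolation=cv2.INTER_CUBIC))
```

```text
(0, 0, 0) [307.71444489 190.43401007]
(0, 0, 30) [307.34614597 179.89001787]
(0, -30, 0) [308.97802212 181.45470532]
(0, 0, -9) [307.82179557 193.50734156]
0 [[15.9, 353.7], [55.0, 372.6]]
19 [[10.8, 354.9], [50.6, 374.2]]
30 [[7.8, 355.7], [48.0, 375.1]]
```

View pics/t0c.png

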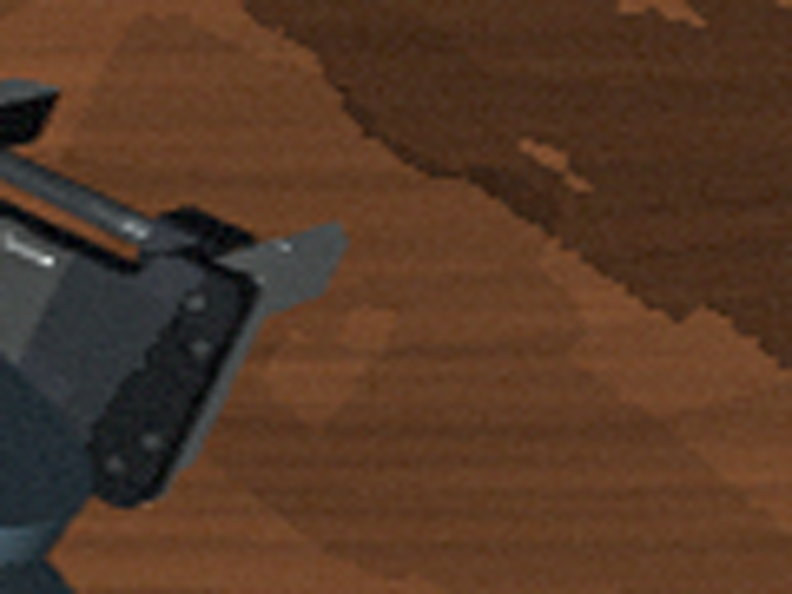

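The side view puts the fingertips about 10 px above where the reported TCP projects, and the hatch has not moved. So I need to find out whether the tip is offset in z or sideways. I'll view it over plain wood at two yaws.

Run:
```python
from plan import *
S=shot('side')
for x,y in((420,60),(420,120),(420,180)): print(x,y,proj(S,[x,y,150])[0])
w=box([420,120]); rows([(0.5,-53.9,190,90),(w[0],w[1],190,90),(w[0],w[1],150,90)])
```

```text
420 60 [368.8964824  263.79041672]
420 120 [368.77036455 289.69847275]
420 180 [368.63118809 318.28912553]
[[0,0,-3.4,0,0,0],[0,0,-3.4,0,0,0],[3.3,-2.4,0,0,0,0],[3.3,-2.5,0,0,0,0],[3.3,-2.4,0,0,0,0],[3.3,-2.5,0,0,0,0],[3.3,-2.4,0,0,0,0],[3.3,-2.5,0,0,0,0]]
[[0,0,4,0,0,0],[0,0,0,0,0,0],[0,0,0,0,0,0],[0,0,0,0,0,0],[0,0,0,0,0,0],[0,0,0,0,0,0],[0,0,0,0,0,0],[0,0,0,0,0,0]]
```

Emit:
drive_tool --pt "0 0 -3.4 0 0 0" --pt "0 0 -3.4 0 0 0" --pt "3.3 -2.4 0 0 0 0" --pt "3.3 -2.5 0 0 0 0" --pt "3.3 -2.4 0 0 0 0" --pt "3.3 -2.5 0 0 0 0" --pt "3.3 -2.4 0 0 0 0" --pt "3.3 -2.5 0 0 0 0"

```text
clock: 7.15
eef_pos: [418.6, 121.5, 190.2]
eef_rot: [180.0, -0.0, 87.2]
force: [0.6, 0.8, 0.1]
grip_width: 0.003
finger_force: 0.0
```

Emit:
drive_tool --pt "0 0 2 0 0 0" --pt "0 0 2 0 0 0" --pt "0 0 0 0 0 0" --pt "0 0 0 0 0 0" --pt "0 0 0 0 0 0" --pt "0 0 0 0 0 0" --pt "0 0 0 0 0 0" --pt "0 0 0 0 0 0"

```text
clock: 7.95
eef_pos: [420.0, 120.3, 150.5]
eef_rot: [180.0, -0.0, 87.2]
force: [0.6, 0.2, -0.5]
grip_width: 0.003
finger_force: 0.0
```

```bash
cat >> h.py <<'E'
def tip(S=None):
    S=S or shot('side'); o=observe(); q=proj(S,o['eef_pos'])[0]; print(o['eef_pos'].round(1),o['eef_rot'].round(1),'proj',q.round(1))
    c=S['color'].astype(int); u,v=q.round().astype(int)
    g=((c.max(2)-c.min(2))<25)
    for r_ in range(v-36,v+22,2):
        x=np.where(g[r_,u-22:u+23])[0]; print(r_,(x.min()+u-22,x.max()+u-22,len(x)) if len(x) else '-',end='; ')
    print(); return S
E
python3 - <<'E'
from h import *
S=tip(); cv2.imwrite('pics/w0.png',S['color'][:,:,::-1])
E
```

```text
[419.8 120.3 150.3] [180.   -0.   87.2] proj [368.9 289.7]
254 (np.int64(365), np.int64(388), 17); 256 (np.int64(365), np.int64(380), 16); 258 (np.int64(365), np.int64(379), 15); 260 (np.int64(365), np.int64(379), 15); 262 (np.int64(364), np.int64(379), 16); 264 (np.int64(364), np.int64(378), 15); 266 (np.int64(364), np.int64(378), 15); 268 (np.int64(364), np.int64(378), 15); 270 (np.int64(364), np.int64(378), 15); 272 (np.int64(364), np.int64(377), 14); 274 (np.int64(363), np.int64(377), 15); 276 (np.int64(363), np.int64(377), 15); 278 (np.int64(364), np.int64(376), 13); 280 (np.int64(367), np.int64(372), 5); 282 -; 284 -; 286 -; 288 -; 290 -; 292 -; 294 -; 296 -; 298 -; 300 -; 302 -; 304 -; 306 -; 308 -; 310 -;
```

Emit:
drive_tool --pt "0 0 0 0 0 8" --pt "0 0 0 0 0 8" --pt "0 0 0 0 0 8" --pt "0 0 0 0 0 8" --pt "0 0 0 0 0 8" --pt "0 0 0 0 0 8" --pt "0 0 0 0 0 8" --pt "0 0 0 0 0 8"

```text
clock: 8.8
eef_pos: [419.6, 120.4, 150.1]
eef_rot: [180.0, -0.0, 22.9]
force: [-0.6, -1.3, 0.8]
grip_width: 0.005
finger_force: 0.0
```

Emit:
drive_tool --pt "0 0 0 0 0 8" --pt "0 0 0 0 0 8" --pt "0 0 0 0 0 8" --pt "0 0 0 0 0 2" --pt "0 0 0 0 0 0" --pt "0 0 0 0 0 0" --pt "0 0 0 0 0 0" --pt "0 0 0 0 0 0"

```text
clock: 9.6
eef_pos: [419.6, 120.4, 150.1]
eef_rot: [-180.0, -0.0, -2.8]
force: [0.1, -0.4, 0.1]
grip_width: 0.003
finger_force: 0.0
```

Run:
```python
from h import *
S=tip(); cv2.imwrite('pics/w1.png',S['color'][:,:,::-1])
a=np.hstack([cv2.resize(cv2.imread(f'pics/w{i}.png')[200:320,330:410],(400,600)) for i in(0,1)])
cv2.imwrite('pics/w.png',a)
```

```text
[419.6 120.4 150.1] [-180.    -0.    -2.8] proj [369.  289.9]
254 (np.int64(351), np.int64(391), 41); 256 (np.int64(351), np.int64(391), 41); 258 (np.int64(351), np.int64(391), 41); 260 (np.int64(350), np.int64(391), 42); 262 (np.int64(350), np.int64(391), 42); 264 (np.int64(350), np.int64(391), 42); 266 (np.int64(350), np.int64(391), 42); 268 (np.int64(350), np.int64(391), 42); 270 (np.int64(350), np.int64(391), 42); 272 (np.int64(350), np.int64(391), 42); 274 (np.int64(350), np.int64(391), 42); 276 (np.int64(350), np.int64(391), 41); 278 (np.int64(358), np.int64(391), 34); 280 (np.int64(381), np.int64(391), 11); 282 -; 284 -; 286 -; 288 -; 290 -; 292 -; 294 -; 296 -; 298 -; 300 -; 302 -; 304 -; 306 -; 308 -; 310 -;
```

View pics/w.png

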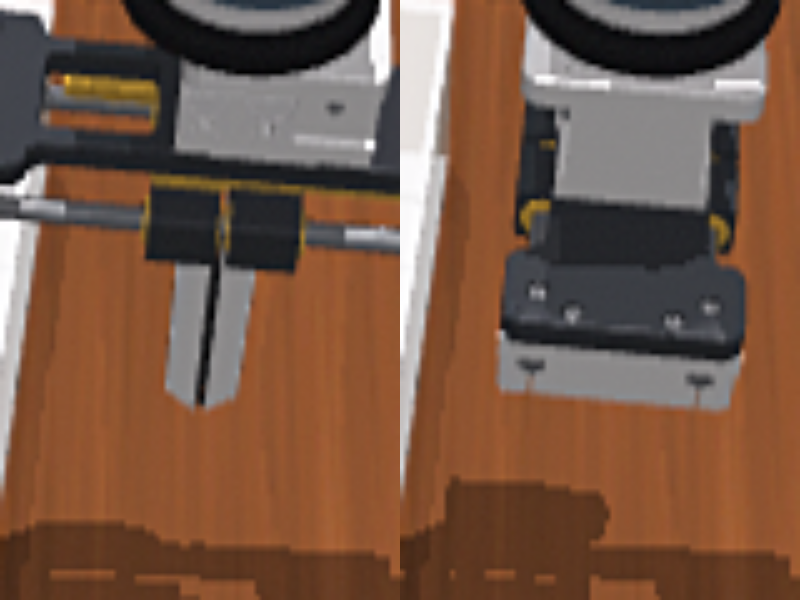

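The finger tip shows at (369,280) and the TCP projects to (369,290). The gap is similar at both yaws, so the tip probably sits higher than the projection suggests. I'll check numerically whether the hatch moved.

Run:
```python
from plan import *
a=cv2.imread('pics/side0.png',0).astype(int);b=cv2.imread('pics/w1.png',0).astype(int)
print('col 306 before',a[196:226,306].tolist());print('col 306 now   ',b[196:226,306].tolist())
print('fork col 311',a[236:256,311].tolist());print(b[236:256,311].tolist())
T=shot('top')
a=cv2.imread('pics/top0.png',0).astype(int);b=cv2.cvtColor(T['color'],cv2.COLOR_RGB2GRAY).astype(int)
print(a[236,335:370].tolist());print(b[236,335:370].tolist())
```

```text
col 306 before [184, 232, 249, 242, 228, 226, 227, 228, 232, 200, 174, 163, 108, 73, 76, 77, 76, 68, 118, 148, 168, 173, 171, 172, 171, 172, 172, 172, 172, 172]
col 306 now    [186, 234, 250, 243, 229, 227, 228, 229, 233, 202, 176, 165, 109, 72, 76, 77, 77, 70, 119, 149, 169, 174, 173, 172, 172, 173, 173, 173, 174, 173]
fork col 311 [173, 172, 172, 173, 172, 171, 168, 164, 163, 136, 178, 153, 188, 245, 250, 248, 222, 232, 238, 249]
[173, 172, 174, 173, 173, 173, 170, 168, 164, 137, 178, 155, 190, 246, 250, 248, 224, 234, 239, 250]
[192, 179, 183, 181, 183, 182, 184, 184, 185, 185, 184, 181, 185, 185, 183, 183, 183, 183, 184, 178, 154, 119, 125, 185, 167, 153, 189, 215, 229, 226, 226, 225, 226, 225, 225]
[189, 180, 180, 183, 186, 183, 184, 185, 185, 181, 184, 185, 185, 181, 184, 183, 184, 186, 185, 179, 153, 116, 128, 187, 165, 151, 194, 221, 230, 227, 226, 227, 226, 228, 227]
```

Run:
```python
from plan import *
o=observe();x,y=box(o['eef_pos'])
rows([(x,y,190,0),(0,-100,190,90,12),(0,-100,120,90)])
```

```text
[[0,0,-4,0,0,0],[1.2,2,0,0,0,-7.5],[1,2.2,0,0,0,-7.5],[0.6,2.3,0,0,0,-7.5],[0.4,2.3,0,0,0,-7.5],[0,2.4,0,0,0,-7.5],[-0.3,2.4,0,0,0,-7.5],[-0.5,2.3,0,0,0,-7.5]]
[[-0.9,2.2,0,0,0,-7.5],[-1.2,2,0,0,0,-7.5],[-1.4,2,0,0,0,-7.5],[-1.6,1.7,0,0,0,-7.5],[-1.9,1.4,0,0,0,-7.5],[0,0,3.5,0,0,0],[0,0,3.5,0,0,0],[0,0,0,0,0,0]]
```

Emit:
drive_tool --pt "0 0 -4 0 0 0" --pt "1.2 2 0 0 0 -7.5" --pt "1 2.2 0 0 0 -7.5" --pt "0.6 2.3 0 0 0 -7.5" --pt "0.4 2.3 0 0 0 -7.5" --pt "0 2.4 0 0 0 -7.5" --pt "-0.3 2.4 0 0 0 -7.5" --pt "-0.5 2.3 0 0 0 -7.5"

```text
clock: 10.5
eef_pos: [498.9, -26.9, 190.0]
eef_rot: [-180.0, -0.0, 50.0]
force: [-0.7, -0.2, 0.3]
grip_width: 0.006
finger_force: 0.0
```

Emit:
drive_tool --pt "-0.9 2.2 0 0 0 -7.5" --pt "-1.2 2 0 0 0 -7.5" --pt "-1.4 2 0 0 0 -7.5" --pt "-1.6 1.7 0 0 0 -7.5" --pt "-1.9 1.4 0 0 0 -7.5" --pt "0 0 3.5 0 0 0" --pt "0 0 3.5 0 0 0" --pt "0 0 0 0 0 0"

```text
clock: 11.3
eef_pos: [549.9, -129.4, 114.7]
eef_rot: [-179.4, -0.2, 87.2]
force: [-0.5, 1.3, 0.1]
grip_width: 0.006
finger_force: 0.0
```

Emit:
drive_tool --pt "0 0 0.2 0 0 0" --pt "0 0 0.2 0 0 0" --pt "0 0 0.1 0 0 0" --pt "0 0 0.1 0 0 0" --pt "0 0 0.1 0 0 0" --pt "0 0 0.1 0 0 0" --pt "0 0 0.1 0 0 0" --pt "0 0 0 0 0 0"

```text
clock: 12.1
eef_pos: [553.5, -130.8, 110.9]
eef_rot: [-180.0, -0.0, 87.2]
force: [0.5, 0.4, -0.3]
grip_width: 0.005
finger_force: 0.0
```

Run:
```python
from plan import *
o=observe();print(box(o['eef_pos']),o['eef_pos'],o['force']);tip()
```

```text
[  -0.52479093 -100.20931298] [ 553.48063373 -130.76404091  110.87951275] [ 0.54812283  0.39876969 -0.28638323]
[ 553.5 -130.8  110.9] [-180.    -0.    87.2] proj [308.2 205.6]
170 (np.int64(286), np.int64(318), 33); 172 (np.int64(286), np.int64(318), 33); 174 (np.int64(286), np.int64(313), 28); 176 (np.int64(286), np.int64(312), 23); 178 (np.int64(286), np.int64(312), 21); 180 (np.int64(286), np.int64(312), 22); 182 (np.int64(286), np.int64(312), 22); 184 (np.int64(286), np.int64(312), 13); 186 (np.int64(301), np.int64(312), 12); 188 (np.int64(301), np.int64(312), 12); 190 (np.int64(301), np.int64(312), 12); 192 (np.int64(301), np.int64(312), 12); 194 (np.int64(304), np.int64(311), 8); 196 (np.int64(286), np.int64(308), 14); 198 (np.int64(286), np.int64(328), 39); 200 (np.int64(286), np.int64(330), 45); 202 (np.int64(286), np.int64(330), 45); 204 (np.int64(286), np.int64(330), 45); 206 (np.int64(286), np.int64(330), 45); 208 (np.int64(286), np.int64(330), 45); 210 (np.int64(286), np.int64(330), 45); 212 (np.int64(286), np.int64(330), 45); 214 (np.int64(286), np.int64(330), 45); 216 (np.int64(286), np.int64(330), 45); 218 (np.int64(286), np.int64(330), 45); 220 (np.int64(286), np.int64(330), 45); 222 (np.int64(286), np.int64(330), 45); 224 (np.int64(286), np.int64(330), 45); 226 (np.int64(286), np.int64(330), 45);
```

Still free at 111. I'll go down gently, 1 mm per row.

Emit:
drive_tool --pt "0 0 0.1 0 0 0" --pt "0 0 0.1 0 0 0" --pt "0 0 0.1 0 0 0" --pt "0 0 0.1 0 0 0" --pt "0 0 0 0 0 0" --pt "0 0 0 0 0 0" --pt "0 0 0 0 0 0" --pt "0 0 0 0 0 0"

```text
clock: 12.95
eef_pos: [553.6, -130.8, 107.1]
eef_rot: [180.0, 0.0, 87.2]
force: [0.6, -0.2, 0.9]
grip_width: 0.003
finger_force: 0.0
```

Emit:
drive_tool --pt "0 0 0.1 0 0 0" --pt "0 0 0.1 0 0 0" --pt "0 0 0.1 0 0 0" --pt "0 0 0.1 0 0 0" --pt "0 0 0.1 0 0 0" --pt "0 0 0.1 0 0 0" --pt "0 0 0 0 0 0" --pt "0 0 0 0 0 0"

```text
clock: 13.75
eef_pos: [553.6, -130.8, 101.0]
eef_rot: [-180.0, 0.0, 87.2]
force: [0.4, -0.2, -0.5]
grip_width: 0.005
finger_force: 0.0
```

Emit:
drive_tool --pt "0 0 0.1 0 0 0" --pt "0 0 0.1 0 0 0" --pt "0 0 0.1 0 0 0" --pt "0 0 0.1 0 0 0" --pt "0 0 0 0 0 0" --pt "0 0 0 0 0 0" --pt "0 0 0 0 0 0" --pt "0 0 0 0 0 0"

```text
clock: 14.55
eef_pos: [553.7, -130.8, 97.1]
eef_rot: [180.0, 0.0, 87.2]
force: [0.7, -0.6, 0.3]
grip_width: 0.002
finger_force: 0.0
```

Emit:
drive_tool --pt "0 0 0.1 0 0 0" --pt "0 0 0.1 0 0 0" --pt "0 0 0.1 0 0 0" --pt "0 0 0 0 0 0" --pt "0 0 0 0 0 0" --pt "0 0 0 0 0 0" --pt "0 0 0 0 0 0" --pt "0 0 0 0 0 0"

```text
clock: 15.35
eef_pos: [553.6, -130.8, 94.1]
eef_rot: [180.0, 0.0, 87.2]
force: [0.3, 0.1, -0.4]
grip_width: 0.004
finger_force: 0.0
```

Emit:
drive_tool --pt "0.4 0 0 0 0 0" --pt "0.4 0 0 0 0 0" --pt "0.4 0 0 0 0 0" --pt "0.4 0 0 0 0 0" --pt "0.3 0 0 0 0 0" --pt "0.3 0 0 0 0 0" --pt "0 0 0 0 0 0" --pt "0 0 0 0 0 0"

```text
clock: 16.15
eef_pos: [554.7, -108.6, 94.1]
eef_rot: [-180.0, -0.0, 87.2]
force: [-0.7, 0.1, -0.3]
grip_width: 0.011
finger_force: 0.0
```

Run:
```python
from plan import *
o=observe();print(box(o['eef_pos']),o['force'])
S=shot('side');b=cv2.cvtColor(S['color'],cv2.COLOR_RGB2GRAY);print(b[236:262,311].tolist())
```

```text
[ -0.39561724 -78.00458099] [-0.67204257  0.08543259 -0.27727846]
[82, 140, 160, 154, 151, 150, 146, 142, 139, 117, 158, 141, 211, 234, 255, 255, 228, 233, 238, 250, 252, 250, 249, 249, 249, 249]
```

Run:
```python
from plan import *
S=shot('side');o=observe();print(proj(S,o['eef_pos']))
b=cv2.cvtColor(S['color'],cv2.COLOR_RGB2GRAY).astype(int);a=cv2.imread('pics/side0.png',0).astype(int)
for u in(299,303,306,309,312,316):
    print(u);print(a[186:222,u].tolist());print(b[186:222,u].tolist())
T=shot('top');g=T['color'].max(2)
```

```text
[[306.96441815 217.85073793]]
299
[105, 104, 103, 104, 100, 101, 100, 98, 90, 112, 218, 246, 250, 236, 224, 225, 228, 232, 207, 176, 188, 125, 67, 75, 76, 77, 74, 69, 135, 171, 174, 171, 171, 172, 172, 172]
[140, 139, 139, 138, 144, 148, 158, 168, 143, 125, 158, 203, 213, 194, 177, 164, 198, 199, 179, 226, 243, 199, 127, 102, 84, 75, 77, 78, 79, 77, 79, 86, 110, 118, 99, 89]
303
[98, 99, 98, 99, 97, 97, 98, 97, 96, 83, 218, 243, 253, 240, 224, 227, 227, 231, 203, 169, 177, 137, 82, 75, 77, 77, 75, 67, 135, 172, 175, 171, 171, 171, 172, 172]
[140, 148, 153, 152, 150, 151, 150, 150, 150, 147, 149, 148, 146, 148, 148, 146, 145, 145, 145, 144, 145, 120, 92, 87, 91, 82, 78, 79, 76, 78, 75, 83, 90, 91, 91, 91]
306
[100, 102, 102, 101, 101, 101, 103, 104, 102, 88, 184, 232, 249, 242, 228, 226, 227, 228, 232, 200, 174, 163, 108, 73, 76, 77, 76, 68, 118, 148, 168, 173, 171, 172, 171, 172]
[144, 144, 145, 144, 146, 145, 146, 145, 146, 147, 147, 147, 149, 148, 147, 149, 124, 111, 110, 110, 111, 109, 105, 93, 102, 88, 75, 78, 77, 77, 76, 83, 90, 91, 91, 92]
309
[104, 106, 104, 104, 104, 104, 104
[... 291 characters left out ...]
 88, 93, 90, 89]
312
[101, 104, 104, 104, 105, 104, 103, 101, 101, 94, 110, 219, 242, 248, 236, 225, 226, 227, 230, 226, 185, 177, 118, 66, 72, 74, 74, 71, 66, 133, 170, 173, 172, 170, 171, 172]
[103, 103, 103, 101, 102, 100, 99, 100, 100, 94, 119, 194, 226, 236, 215, 201, 234, 242, 239, 235, 233, 235, 219, 130, 71, 68, 64, 67, 72, 77, 76, 76, 88, 93, 91, 88]
316
[96, 96, 96, 97, 96, 96, 95, 98, 96, 93, 79, 219, 238, 251, 245, 228, 225, 227, 227, 227, 227, 226, 228, 230, 226, 186, 168, 170, 171, 171, 170, 167, 141, 164, 161, 156]
[97, 97, 97, 97, 97, 96, 97, 98, 98, 95, 79, 221, 239, 252, 246, 228, 226, 227, 227, 227, 227, 228, 227, 227, 227, 228, 232, 218, 131, 72, 76, 76, 62, 98, 107, 132]
```

The tab face has moved from row 209 to about 212, so contact is good. I'll keep pushing.

Emit:
drive_tool --pt "0.3 0 0 0 0 0" --pt "0.3 0 0 0 0 0" --pt "0.3 0 0 0 0 0" --pt "0.3 0 0 0 0 0" --pt "0.3 0 0 0 0 0" --pt "0.3 0 0 0 0 0" --pt "0.2 0 0 0 0 0" --pt "0 0 0 0 0 0"

```text
clock: 17.1
eef_pos: [555.6, -88.3, 94.1]
eef_rot: [-180.0, -0.0, 87.2]
force: [0.5, -0.4, 0.7]
grip_width: 0.009
finger_force: 0.0
```

Emit:
drive_tool --pt "0.1 0 0 0 0 0" --pt "0.1 0 0 0 0 0" --pt "0.05 0 0 0 0 0" --pt "0.05 0 0 0 0 0" --pt "0 0 0 0 0 0" --pt "0 0 0 0 0 0" --pt "0 0 0 0 0 0" --pt "0 0 0 0 0 0"

```text
clock: 17.9
eef_pos: [555.8, -85.9, 94.1]
eef_rot: [-180.0, -0.0, 87.2]
force: [-1.0, -0.8, 0.9]
grip_width: 0.005
finger_force: 0.4
```

Emit:
drive_tool --pt "0.05 0 0 0 0 0" --pt "0.05 0 0 0 0 0" --pt "0.05 0 0 0 0 0" --pt "0.05 0 0 0 0 0" --pt "0 0 0 0 0 0" --pt "0 0 0 0 0 0" --pt "0 0 0 0 0 0" --pt "0 0 0 0 0 0"

```text
clock: 18.7
eef_pos: [555.9, -83.8, 94.0]
eef_rot: [-180.0, -0.0, 87.2]
force: [0.4, -1.1, 0.5]
grip_width: 0.005
finger_force: 0.3
```

Emit:
drive_tool --pt "0.05 0 0 0 0 0" --pt "0.05 0 0 0 0 0" --pt "0.03 0 0 0 0 0" --pt "0 0 0 0 0 0" --pt "0 0 0 0 0 0" --pt "0 0 0 0 0 0" --pt "0 0 0 0 0 0" --pt "0 0 0 0 0 0"

```text
clock: 19.5
eef_pos: [556.0, -82.5, 94.1]
eef_rot: [-180.0, -0.0, 87.2]
force: [0.5, -1.1, 0.2]
grip_width: 0.007
finger_force: 0.4
```

Emit:
drive_tool --pt "0.05 0 0 0 0 0" --pt "0.05 0 0 0 0 0" --pt "0.05 0 0 0 0 0" --pt "0 0 0 0 0 0" --pt "0 0 0 0 0 0" --pt "0 0 0 0 0 0" --pt "0 0 0 0 0 0" --pt "0 0 0 0 0 0"

```text
clock: 20.3
eef_pos: [556.0, -81.5, 94.1]
eef_rot: [180.0, 0.0, 87.2]
force: [-2.3, -5.3, 0.6]
grip_width: 0.005
finger_force: 2.6
```

Emit:
drive_tool --pt "0.05 0 0 0 0 0" --pt "0.05 0 0 0 0 0" --pt "0 0 0 0 0 0" --pt "0 0 0 0 0 0" --pt "0 0 0 0 0 0" --pt "0 0 0 0 0 0" --pt "0 0 0 0 0 0" --pt "0 0 0 0 0 0"

```text
clock: 21.1
eef_pos: [556.0, -81.4, 94.1]
eef_rot: [180.0, 0.1, 87.2]
force: [-0.6, -7.8, -0.9]
grip_width: 0.006
finger_force: 4.0
```

Run:
```python
from plan import *
S=shot('side','s9.png');o=observe();print(box(o['eef_pos']),o['force'])
b=cv2.cvtColor(S['color'],cv2.COLOR_RGB2GRAY).astype(int)
for u in(299,303,312): print(b[206:232,u].tolist())
```

```text
[ -0.39592504 -50.79111751] [-1.49127502 -7.27398077 -1.31873457]
[135, 134, 133, 134, 133, 134, 134, 132, 129, 182, 153, 93, 97, 86, 74, 78, 80, 79, 76, 78, 89, 91, 91, 90, 91, 92]
[3, 3, 4, 6, 13, 9, 11, 10, 14, 20, 18, 70, 93, 93, 82, 77, 78, 78, 77, 76, 87, 92, 91, 91, 91, 90]
[230, 230, 230, 230, 230, 229, 229, 228, 228, 228, 230, 233, 238, 243, 247, 255, 188, 100, 89, 92, 91, 93, 91, 90, 90, 87]
```

The hatch is shut: the push met a firm stop at about 7 N, at the expected place. Next I'll back off, lift, and go behind the -y wing on its +x side.

```bash
cat >> plan.py <<'E'
AX=np.array([0.5,45.8])
def fp(phi,b,z,a=28):
    f=np.radians(phi); u=np.array([np.cos(f),np.sin(f)]); t=np.array([u[1],-u[0]]); p=AX+a*u-b*t
    return (p[0],p[1],z,phi-90)
E
python3 - <<'E'
from plan import *
rows([(-.4,-63,94,90),(-.4,-63,142,90),(*fp(-86,21,142),14),fp(-86,21,97)],v=20,q=1)
E
```

```text
[[-1.2,0,0,0,0,0],[0,0,-1.6,0,0,0],[0,0,-1.6,0,0,0],[0,0,-1.6,0,0,0],[0.6,0.2,0,0,0,-6.7],[0.6,0.2,0,0,0,-6.7],[0.5,0.3,0,0,0,-6.7],[0.5,0.4,0,0,0,-6.8]]
[[0.4,0.4,0,0,0,-6.7],[0.4,0.4,0,0,0,-6.7],[0.4,0.6,0,0,0,-6.7],[0.2,0.5,0,0,0,-6.7],[0.2,0.6,0,0,0,-6.7],[0.2,0.6,0,0,0,-6.7],[0.1,0.6,0,0,0,-6.8],[0,0.6,0,0,0,-6.7]]
[[-0.1,0.6,0,0,0,-6.7],[-0.1,0.6,0,0,0,-6.7],[0,0,1.5,0,0,0],[0,0,1.5,0,0,0],[0,0,1.5,0,0,0],[0,0,0,0,0,0],[0,0,0,0,0,0],[0,0,0,0,0,0]]
```

Emit:
drive_tool --pt "-1.2 0 0 0 0 0" --pt "0 0 -1.6 0 0 0" --pt "0 0 -1.6 0 0 0" --pt "0 0 -1.6 0 0 0" --pt "0.6 0.2 0 0 0 -6.7" --pt "0.6 0.2 0 0 0 -6.7" --pt "0.5 0.3 0 0 0 -6.7" --pt "0.5 0.4 0 0 0 -6.8"

```text
clock: 21.95
eef_pos: [564.5, -68.1, 144.0]
eef_rot: [179.9, 0.1, 114.4]
force: [-0.9, -0.3, 0.6]
grip_width: 0.004
finger_force: 0.0
```

Emit:
drive_tool --pt "0.4 0.4 0 0 0 -6.7" --pt "0.4 0.4 0 0 0 -6.7" --pt "0.4 0.6 0 0 0 -6.7" --pt "0.2 0.5 0 0 0 -6.7" --pt "0.2 0.6 0 0 0 -6.7" --pt "0.2 0.6 0 0 0 -6.7" --pt "0.1 0.6 0 0 0 -6.8" --pt "0 0.6 0 0 0 -6.7"

```text
clock: 22.75
eef_pos: [579.8, -21.8, 144.0]
eef_rot: [180.0, 0.1, 168.1]
force: [-0.0, 0.1, 0.4]
grip_width: 0.006
finger_force: 0.0
```

Run:
```python
from plan import *
o=observe();print(box(o['eef_pos']),o['eef_pos'],o['eef_rot'][2],o['joint_positions'])
rows([fp(-86,21,142),fp(-86,21,97),fp(-86,11,97)],v=15,q=1)
S=shot('side');b=cv2.cvtColor(S['color'],cv2.COLOR_RGB2GRAY).astype(int)
print(b[206:240,306].tolist())
```

```text
[20.46994907  9.86834937] [579.82757736 -21.84338439 143.98556398] 168.10400629140733 [-1.33678208e+01  6.00386596e+00  1.00992760e+02  3.88034828e-02
  7.28853323e+01 -9.14832435e+01]
[[-0.1,0.5,0.1,0,0,-6.5],[-0.1,0.5,0.1,0,0,-6.6],[0,0,1.5,0,0,0],[0,0,1.5,0,0,0],[0,0,1.5,0,0,0],[1,0,0,0,0,0],[0,0,0,0,0,0],[0,0,0,0,0,0]]
[228, 227, 228, 228, 227, 227, 228, 228, 228, 230, 240, 188, 101, 96, 88, 78, 78, 78, 78, 75, 85, 91, 90, 83, 139, 157, 154, 153, 153, 152, 154, 153, 151, 152]
```

Emit:
drive_tool --pt "-0.1 0.5 0.1 0 0 -6.5" --pt "-0.1 0.5 0.1 0 0 -6.5" --pt "0 0 1.5 0 0 0" --pt "0 0 1.5 0 0 0" --pt "0 0 1.5 0 0 0" --pt "0 0 0 0 0 0" --pt "0.5 0 0 0 0 0" --pt "0.3 0 0 0 0 0"

```text
clock: 23.6
eef_pos: [575.0, -13.3, 95.5]
eef_rot: [-180.0, 0.1, -179.2]
force: [1.6, 0.6, -1.4]
grip_width: 0.001
finger_force: 1.0
```

Emit:
drive_tool --pt "0.2 0 0 0 0 0" --pt "0.3 -0.1 0 0 0 6" --pt "0.3 -0.1 0 0 0 6" --pt "0.3 -0.1 0 0 0 6" --pt "0.3 -0.1 0 0 0 6" --pt "0.3 -0.1 0 0 0 6" --pt "0 0 0 0 0 0" --pt "0 0 0 0 0 0"

```text
clock: 24.4
eef_pos: [557.5, -15.3, 95.8]
eef_rot: [180.0, 0.1, 150.9]
force: [1.4, 0.2, 0.3]
grip_width: 0.007
finger_force: 0.5
```

```bash
cat >> plan.py <<'E'
def where():
    o=observe();q=box(o['eef_pos'])-AX;y=o['eef_rot'][2]+2.8;t=np.radians(y);tx=np.array([np.cos(t),np.sin(t)]);u=np.array([-tx[1],tx[0]])
    print('phi',y+90,'a',q@u,'b',-q@tx,'z',o['eef_pos'][2],'F',o['force'].round(1),'clk',o['clock'],'J6',o['joint_positions'][5])
def wing():
    "dark wing angle in top view, box frame, mod 180"
    T=shot('top');g=T['color'].max(2);u,v=proj(T,np.r_[wld(*AX),146])[0].round().astype(int)
    m=np.zeros(g.shape,np.uint8);cv2.circle(m,(int(u),int(v)),20,1,-1);m&=(g<60)
    vs,us=np.where(m);P=np.array([cast(T,a,b,146)[:2] for a,b in zip(us,vs)]);Q=np.array([box(p) for p in P])-AX
    w,V=np.linalg.eigh(np.cov(Q.T));print('wing',len(us),Q.mean(0),w,np.degrees(np.arctan2(V[1,1],V[0,1]))%180)
E
python3 - <<'E'
from plan import *
where();wing();S=shot('side')
c=cv2.resize(S['color'][215:275,265:325],(600,600),interpolation=cv2.INTER_CUBIC);cv2.imwrite('pics/x.png',c[:,:,::-1])
g=S['color'].max(2)[225:272,275:318]
for r in g[::2]: print(''.join('#' if x<50 else '+' if x<110 else '.' for x in r))
E
```

```text
phi 243.7240505362352 a 28.509016634163558 b 11.063376057160305 z 95.80279971245453 F [1.4 0.2 0.3] clk 24.4 J6 -74.13140937135107
wing 75 [-12.2232587   14.22451404] [148.02047963 869.46037409] 61.44141434434769
................+...........+...+++++..++..
......+++................+..+...++++++++...
........++..................+.......++++...
...............+............+......++++....
..............+.............+....++++++....
.............+..............+++##+++.+.....
...........................+######++++.....
..........+.............++########++++.....
.....................++###########++++.....
.........+...........+###########++++......
................++...+########+++++++......
........+....+####...+#####+++++++++.......
..........+#######+++###..+++++++++........
.+.....+##################++++++++.........
++....####################++++++...........
++...#####################++++.............
.....########+++#########++++..............
.....#####+++++............................
.......+.........................+.........
...........................................
...........................................
...........................................
...........................................
...........................................
```

The wing is turning with the finger: it measures 61° against the finger's 64°. I'll continue the arc.

Emit:
drive_tool --pt "0.3 -0.1 0 0 0 6" --pt "0.3 -0.1 0 0 0 6" --pt "0.3 -0.1 0 0 0 6" --pt "0.3 -0.1 0 0 0 6" --pt "0.3 -0.1 0 0 0 6" --pt "0.3 -0.1 0 0 0 6" --pt "0.3 -0.1 0 0 0 6" --pt "0.3 -0.1 0 0 0 6"

```text
clock: 25.3
eef_pos: [536.4, -2.4, 95.3]
eef_rot: [180.0, 0.0, 102.6]
force: [0.7, -0.4, 0.2]
grip_width: 0.006
finger_force: 0.7
```

Emit:
drive_tool --pt "0.3 -0.1 0 0 0 6" --pt "0.3 -0.1 0 0 0 6" --pt "0.3 -0.1 0 0 0 6" --pt "0.3 -0.1 0 0 0 6" --pt "0.3 -0.1 0 0 0 6" --pt "0.3 -0.1 0 0 0 6" --pt "0.3 -0.1 0 0 0 6" --pt "0.3 -0.1 0 0 0 6"

```text
clock: 26.1
eef_pos: [530.9, 22.1, 94.6]
eef_rot: [-179.9, 0.1, 54.6]
force: [-1.2, -0.5, 0.5]
grip_width: 0.001
finger_force: 0.5
```

Run:
```python
from plan import *
where();wing();S=shot('side')
g=S['color'].max(2)[225:278,270:322]
for r in g[::2]: print(''.join('#' if x<50 else '+' if x<110 else '.' for x in r))
```

```text
phi 147.42843179078196 a 29.22210999618657 b 12.002819487918222 z 94.62986450562121 F [-1.2 -0.5  0.5] clk 26.1 J6 25.551572236090536
wing 6 [ 28.71856617 -16.35885389] [ 14.64033848 459.88974333] 41.226488912212176
..........................+++##########..++++++.....
...............................+######+.+++++++.+...
.................+................+####++...++++.+++
.................+..++...............++........+++++
.......................+...++........++............+
................+....................++.........+...
.........+##.+.......................++.........+...
.+#......+######++........+++++......+#.........+...
+++.......#########+++.+++++++++......#.........+...
++++......############+.....++++++....#.........+...
++++........+#########+...+.....++....#.........+...
++++...........+######+...+###.+++....#.........+...
+++++.......++++++++###+++########+++.#.........+...
+++++.......++++++++###################+.....+......
++++.......++++++++#####################+...+.......
.....++.....+++++++#####################+...........
+++#........+++++++++#########+..+######............
..............++++++.........+++++++++#.............
..................................++++#.............
....................................................
....................................................
....................................................
....................................................
....................................................
....................................................
....................................................
....................................................
```

Emit:
drive_tool --pt "0.3 -0.1 -0.1 0 0 6" --pt "0.3 -0.1 -0.1 0 0 6" --pt "0.3 -0.1 0 0 0 6" --pt "0.3 -0.1 0 0 0 6" --pt "0.3 -0.1 0 0 0 6" --pt "0.3 -0.1 0 0 0 6" --pt "0.3 -0.1 0 0 0 6" --pt "0.3 -0.1 0 0 0 6"

```text
clock: 27.0
eef_pos: [546.1, 41.8, 96.6]
eef_rot: [-180.0, 0.1, 6.8]
force: [-1.8, -0.1, -0.3]
grip_width: 0.001
finger_force: 0.5
```

Emit:
drive_tool --pt "0.3 -0.1 0 0 0 6" --pt "0.3 -0.1 0 0 0 6" --pt "0.3 -0.1 0 0 0 6" --pt "0.3 -0.1 0 0 0 6" --pt "0.3 -0.1 0 0 0 6" --pt "0 0 0 0 0 0" --pt "-0.8 0 0 0 0 0" --pt "0 0 0 0 0 0"

```text
clock: 27.8
eef_pos: [553.7, 48.5, 96.8]
eef_rot: [180.0, 0.0, -23.0]
force: [0.1, -0.2, -0.4]
grip_width: 0.005
finger_force: 0.0
```

Run:
```python
from plan import *
where();wing();S=shot('side')
g=S['color'].max(2)[225:278,270:322]
for r in g[::2]: print(''.join('#' if x<50 else '+' if x<110 else '.' for x in r))
o=observe();x,y=box(o['eef_pos'])
rows([(x,y,142,o['eef_rot'][2]+2.8),(-8,14,142,-22-0,2),(AX[0]+12,8,142,90,14),fp(-110,21,142)],v=24,q=1)
```

```text
phi 69.75665069276111 a 27.733672355102843 b 20.412971758446204 z 96.8018484315751 F [ 0.1 -0.2 -0.4] clk 27.8 J6 106.36444606136101
wing 58 [-19.2790646  -21.43657235] [ 54.43381364 300.26375749] 167.5970916918064
####+++#####+###++.........+###+########+#####+.....
#++++++##############+++.+#############+#####.......
#+#+++#####################################+........
+++++#######################.....+########..........
############################.++++..+####+...........
+++++++################+..+#++++++.+###+............
+++++++++++++++++++++#....+++++++++###+...+.........
++++++++++++++++++++++++.+++++++...++.....+.........
+++++++++++++++#+++++++#++++++.+....................
+++++#.+++++++..+++++###++++...+.......+++..........
###++++.+++++++++++++###++.....+......++++..........
########++++++++++####.++......+.......++...........
....+########++++###..#........+.....++++...........
.........+#########+............+....+++............
..............++.............+..+...................
.............+..................+...++++............
++++..........++#...............+..++
[... 411 characters left out ...]
............................
....................................................
....................................................
[[0,0,-2.2,0,0,0],[0,0,-2.3,0,0,0],[1.1,3,0,0,0,0.8],[1.2,3,0,0,0,0.9],[0.2,0,0,0,0,-8],[0.1,0,0,0,0,-8],[0.2,0,0,0,0,-8],[0.1,0.1,0,0,0,-8]]
[[0.1,0,0,0,0,-8],[0.2,0.1,0,0,0,-8],[0.1,0.1,0,0,0,-8],[0.1,0.1,0,0,0,-8],[0,0.2,0,0,0,-8],[0.1,0.1,0,0,0,-8],[0,0.2,0,0,0,-8],[0.1,0.1,0,0,0,-8]]
[[-0.1,0.2,0,0,0,-8],[0,0.1,0,0,0,-8],[0.1,0,0,0,0,-7.8],[0,0,0,0,0,-7.8],[0.1,0,0,0,0,-7.7],[0,0,0,0,0,-7.8],[0.1,0,0,0,0,-7.8],[0,0,0,0,0,-7.8]]
[[0.1,0,0,0,0,-7.8],[0,0.1,0,0,0,-7.7],[0.1,0,0,0,0,-7.8],[0,0,0,0,0,0],[0,0,0,0,0,0],[0,0,0,0,0,0],[0,0,0,0,0,0],[0,0,0,0,0,0]]
```

Emit:
drive_tool --pt "0 0 -2.3 0 0 0" --pt "0 0 -2.3 0 0 0" --pt "1.1 3 0 0 0 0.8" --pt "1.2 3 0 0 0 0.9" --pt "0.2 0 0 0 0 -8" --pt "0.1 0 0 0 0 -8" --pt "0.2 0 0 0 0 -8" --pt "0.1 0.1 0 0 0 -8"

```text
clock: 28.7
eef_pos: [557.6, -18.7, 143.2]
eef_rot: [180.0, -0.0, 7.5]
force: [-0.0, -0.3, 0.8]
grip_width: -0.001
finger_force: 0.0
```

Emit:
drive_tool --pt "0.1 0 0 0 0 -8" --pt "0.2 0.1 0 0 0 -8" --pt "0.1 0.1 0 0 0 -8" --pt "0.1 0.1 0 0 0 -8" --pt "0 0.2 0 0 0 -8" --pt "0.1 0.1 0 0 0 -8" --pt "0 0.2 0 0 0 -8" --pt "0.1 0.1 0 0 0 -8"

```text
clock: 29.5
eef_pos: [569.1, -22.0, 143.2]
eef_rot: [180.0, 0.0, 71.5]
force: [0.6, -0.6, 0.4]
grip_width: 0.006
finger_force: 0.0
```

Emit:
drive_tool --pt "-0.1 0.2 0 0 0 -8" --pt "0 0.1 0 0 0 -8" --pt "0.1 0 0 0 0 -7.8" --pt "0 0 0 0 0 -7.8" --pt "0.1 0 0 0 0 -7.7" --pt "0 0 0 0 0 -7.8" --pt "0.1 0 0 0 0 -7.8" --pt "0 0 0 0 0 -7.8"

```text
clock: 30.3
eef_pos: [570.9, -20.8, 143.2]
eef_rot: [180.0, 0.0, 134.2]
force: [1.0, 0.4, -0.1]
grip_width: 0.011
finger_force: 0.0
```

Run:
```python
from plan import *
where();S=shot('side')
g=S['color'].max(2)[225:278,270:322]
for r in g[::2]: print(''.join('#' if x<50 else '+' if x<110 else '.' for x in r))
rows([(*fp(-108,22,142),3),fp(-108,22,97)],v=24,q=1)
```

```text
phi 226.98798041961334 a 18.30734931306405 b 32.15150003268908 z 143.15712990847342 F [ 1.   0.4 -0.1] clk 30.3 J6 -57.63979986888221
......................++++++++++++++++++++..........
.................................+++++++++..+.......
............................................+.......
.................+.............++..........+........
.............................++##+.........+........
.+..............+...........+#####........++........
...........................+######....+++++.........
++#............+..........+#######.++++++...........
+++......................#######++++++++............
++++......................+####++++++...............
++++................+++...+###..++++................
+++#............+++++##+..+##..++...................
+++++........+++++++####++###.......................
+++++.+.......+++++###########+.....................
++++++......+++++##############+....................
+++++++....+++.+##+############+....................
++++......+++++###############......................
...............######...............................
...............+###...............+++.+.............
................##..................................
....................................................
....................................................
....................................................
....................................................
....................................................
....................................................
....................................................
[[0,0.1,0,0,0,-8.3],[0,0.1,0.1,0,0,-8.2],[0,0,0,0,0,-8.3],[0,0,2.3,0,0,0],[0,0,2.2,0,0,0],[0,0,0,0,0,0],[0,0,0,0,0,0],[0,0,0,0,0,0]]
```

Emit:
drive_tool --pt "0 0.1 0 0 0 -8.3" --pt "0 0.1 0.1 0 0 -8.2" --pt "0 0 0 0 0 -8.3" --pt "0 0 2.3 0 0 0" --pt "0 0 2.2 0 0 0" --pt "0 0 0 0 0 0" --pt "0.5 0 0 0 0 0" --pt "0.3 0 0 0 0 0"

```text
clock: 31.15
eef_pos: [565.6, -16.6, 98.4]
eef_rot: [180.0, 0.2, 158.6]
force: [0.8, -0.2, -1.5]
grip_width: 0.009
finger_force: 0.8
```

Emit:
drive_tool --pt "0.3 0 0 0 0 0" --pt "0.3 -0.1 0 0 0 6" --pt "0.3 -0.1 0 0 0 6" --pt "0.3 -0.1 0 0 0 6" --pt "0.3 -0.1 0 0 0 6" --pt "0.3 -0.1 0 0 0 6" --pt "0 0 0 0 0 0" --pt "0 0 0 0 0 0"

```text
clock: 31.95
eef_pos: [547.4, -11.4, 98.0]
eef_rot: [180.0, 0.1, 128.7]
force: [0.9, -1.4, 0.9]
grip_width: 0.003
finger_force: 0.5
```

Run:
```python
from plan import *
where();wing();S=shot('side')
g=S['color'].max(2)[225:278,270:322]
for r in g[::2]: print(''.join('#' if x<50 else '+' if x<110 else '.' for x in r))
```

```text
phi 221.52572685225653 a 27.600130417214235 b 11.70702921906689 z 97.98664499352635 F [ 0.9 -1.4  0.9] clk 31.95 J6 -51.776693911430684
wing 38 [-8.98888393 28.01702185] [140.63842547 567.26746846] 39.61566644319379
......................+++++.........++......+.......
........+.........+.......+.........+#......+.......
......+.............................+#......+.......
....................................+#.....+........
....................................+#.....+........
.+..............+....................#..............
..+..................................#.++.+.........
++#............+.................++#######+.........
+++.........................+++###########+.........
++++..........+............+##############..........
++++..............+++++....###############..........
+++#.........+++######+...+##########++++...........
+++++.....#############+++######+++++++++...........
+++++.+########################+++++++++............
++++..+########################+++++++++............
++++++++#########++############+++++++++............
++++....####+++.+++++#########+++++++++.............
..............++++++.........++++++++++.............
..................................++++#.............
....................................................
....................................................
....................................................
....................................................
....................................................
....................................................
....................................................
....................................................
```

Emit:
drive_tool --pt "0.15 -0.05 0 0 0 3" --pt "0.15 -0.05 0 0 0 3" --pt "0.15 -0.05 0 0 0 3" --pt "0.15 -0.05 0 0 0 3" --pt "0 0 0 0 0 0" --pt "0 0 0 0 0 0" --pt "0 0 0 0 0 0" --pt "0 0 0 0 0 0"

```text
clock: 32.85
eef_pos: [542.0, -7.5, 97.1]
eef_rot: [180.0, 0.0, 116.6]
force: [0.7, -1.2, 0.6]
grip_width: 0.005
finger_force: 0.7
```

Emit:
drive_tool --pt "0.1 -0.03 0 0 0 2" --pt "0.1 -0.03 0 0 0 2" --pt "0 0 0 0 0 0" --pt "0 0 0 0 0 0" --pt "0 0 0 0 0 0" --pt "0 0 0 0 0 0" --pt "0 0 0 0 0 0" --pt "0 0 0 0 0 0"

```text
clock: 33.65
eef_pos: [540.9, -6.6, 97.2]
eef_rot: [180.0, 0.1, 112.6]
force: [2.0, -5.1, 0.8]
grip_width: 0.004
finger_force: 2.6
```

Emit:
drive_tool --pt "0.1 -0.03 0 0 0 2" --pt "0 0 0 0 0 0" --pt "0 0 0 0 0 0" --pt "0 0 0 0 0 0" --pt "0 0 0 0 0 0" --pt "0 0 0 0 0 0" --pt "0 0 0 0 0 0" --pt "0 0 0 0 0 0"

```text
clock: 34.45
eef_pos: [540.5, -6.5, 97.2]
eef_rot: [180.0, 0.2, 110.7]
force: [3.2, -7.2, -1.0]
grip_width: 0.006
finger_force: 3.8
```

Emit:
drive_tool --pt "0.1 0 0 0 0 0" --pt "0.1 0 0 0 0 0" --pt "0 0 0 0 0 0" --pt "0 0 0 0 0 0" --pt "0 0 0 0 0 0" --pt "0 0 0 0 0 0" --pt "0 0 0 0 0 0" --pt "0 0 0 0 0 0"

```text
clock: 35.25
eef_pos: [540.5, -6.5, 97.3]
eef_rot: [180.0, 0.4, 110.7]
force: [4.7, -12.9, -3.0]
grip_width: 0.007
finger_force: 6.6
```

Run:
```python
from plan import *
where()
```

```text
phi 203.46556404333845 a 27.339586396896784 b 12.680039840720925 z 97.33722744883863 F [  4.7 -12.9  -3. ] clk 35.25 J6 -33.05535672820899
```

Emit:
drive_tool --pt "-0.2 0 0 0 0 0" --pt "-0.3 0 0 0 0 0" --pt "-0.5 0 0 0 0 0" --pt "0 0 -2.5 0 0 0" --pt "0 0 -4 0 0 0" --pt "-4 -3 0 0 0 0" --pt "-4 -3 0 0 0 0" --pt "-4 -3 0 0 0 0"

```text
clock: 36.05
eef_pos: [500.0, -157.1, 162.2]
eef_rot: [180.0, -0.1, 110.7]
force: [1.0, -0.5, -0.8]
grip_width: 0.009
finger_force: 0.0
```

Emit:
drive_tool --pt "-4 3 0 0 0 0" --pt "-4 3 0 0 0 0" --pt "-4 3 0 0 0 0" --pt "-4 3 0 0 0 0" --pt "0 0 0 0 0 0" --pt "0 0 0 0 0 0" --pt "0 0 0 0 0 0" --pt "0 0 0 0 0 0"

```text
clock: 36.85
eef_pos: [668.7, -263.1, 163.2]
eef_rot: [180.0, 0.0, 110.6]
force: [0.0, -0.4, -0.1]
grip_width: 0.003
finger_force: 0.0
```

Run:
```python
from plan import *
o=observe();print(o['eef_pos'],o['clock']);wing();S=shot('side','end.png')
g=S['color'].max(2)[205:278,270:322]
for r in g[::2]: print(''.join('#' if x<50 else '+' if x<110 else '.' for x in r))
T=shot('top','endt.png');a=cv2.imread('pics/top0.png',0).astype(int);b=cv2.cvtColor(T['color'],cv2.COLOR_RGB2GRAY).astype(int)
m=((abs(a-b)>40)*1).astype(np.uint8);n,l,s,c=cv2.connectedComponentsWithStats(m)
print([x.tolist() for x in s[1:] if x[4]>12])
```

```text
[ 668.66929188 -263.13552796  163.20503318] 36.85
wing 77 [ 1.09021897 -0.04637013] [ 23.32522077 412.33470676] 20.18238062498304
##########..........................................
+#########..........................................
+#########..........................................
..+#####+...........................................
....................................................
....................................................
....................................................
.....................++++..++.......................
.....................+++++++++++++++++++++..........
.....................++++++++++++++++++++#..........
..........................++++++++++++++++..........
....................................................
....................................................
....................................................
....................................................
....................................................
....................................................
.+#.................................................
+++.............
[... 969 characters left out ...]
.....................
[[331, 113, 186, 288, 12429], [484, 171, 8, 7, 22], [382, 197, 6, 6, 13], [392, 208, 11, 6, 22], [297, 214, 25, 19, 164], [385, 219, 9, 16, 47], [346, 221, 16, 27, 367], [340, 224, 2, 11, 13], [287, 229, 14, 4, 50], [330, 230, 5, 7, 27], [299, 235, 14, 12, 111], [359, 241, 25, 28, 276], [330, 319, 9, 8, 21], [310, 320, 22, 8, 50], [283, 328, 17, 11, 59], [298, 338, 13, 7, 26], [299, 347, 11, 5, 26], [0, 354, 9, 9, 50], [274, 358, 11, 8, 21], [0, 370, 24, 12, 67], [12, 371, 27, 46, 410], [262, 376, 5, 8, 14], [239, 384, 134, 96, 5712], [222, 390, 12, 8, 27], [153, 395, 108, 85, 5555], [264, 420, 6, 11, 28], [0, 424, 9, 5, 24], [6, 430, 41, 42, 225], [44, 474, 12, 6, 18]]
```

```bash
python3 -c "
from bench import r; print(r.hand_in())"
```

```text
the job is handed in; nothing more can be done
None
```

I pushed the hatch shut against its stop and turned the thumbscrew clockwise to its stop, with contact forces reaching about 14 N. I handed the job in at about 37 s with the arm clear; the hand-in returned no verdict.

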